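Jack up a sagging printer crossbeam and hold it level

TASK

Stand the lever jack on the bench with its saddle centred under the red-marked lift point of the printer's sagging crossbeam, then pump the handle: one full trial stroke down that lifts the beam, let the handle come all the way back up, then push it fully down a second time. Finish while holding the handle fully down, so that the jack alone carries the beam level; the robot must not carry the beam itself. Leave the other things on the bench where they are.

Things in the scene. Friction and masses are not known exactly. Their poses are not given: they have to be found in the camera images.
- jack: Loose lever jack, about 0.9 kg, lifts off freely. Dark steel base plate 90 wide, 8 mm thick, x from -145 to +125 mm. Origin: underside of the base, directly below the yellow grip; z up, +x towards the saddle, handle at the -x end. Blue housing 46 mm wide, x from -40 to +90, top at z = 48 mm. Saddle at x = +100 mm on a blue tower of 18 mm radius.
- jack_grip (a point): Centre of the top of the jack's yellow carrying grip, an upright block at x = 0, y = 0 of the jack's frame: 30 mm along the jack's x, 24 mm along its y, from z = 48 to z = 103 mm above the base's underside. Take it from above with the fingers either side of it in y.
- saddle_top (a point): Centre of the top face of the jack's round steel saddle (radius 22 mm), at x = +100, y = 0 in the jack's frame; 76 mm above the bench with the handle up, 104.5 mm with it fully down. The saddle is geared to the handle: it rises 51.8 mm per rad and sinks back with it.
- handle (a joint): Angle of the jack's handle: 0 fully up (at rest), 0.55 rad fully down (hard stop). A spring and the load push it back up when let go; nothing latches it. It takes about 2 to 4 N at the black paddle without load, about 9 N with the beam on the saddle.
- handle_pad (a point): Centre of the top of the black paddle (42 mm along x, 56 along y) at the handle's end: push down here. The handle turns about a line along the jack's y at x = -30, z = 45 mm (jack's frame), paddle 88 mm from it. Point at rest: x = -110, z = 82 mm, face sloping 20 degrees (outer end high); fully down: x = -118, z = 34 mm, sloping 11 degrees the other way.
- frame: Fixed printer frame: two 40 mm square aluminium uprights 250 mm high, feet 90 x 70 mm, at y = -262 and +285 mm, and a 40 x 40 mm crossbeam between them along y. Origin on the bench below the beam's centre line; +x roughly away from the robot, +y to its left. The beam is hinged at y = -220, z = 132.5 mm; its left end sags. The bench below is free from y = -227 to +250 mm.
- lift_pad (a point): Lift point: centre of the lower face of a red pad (disc, radius 14, 8 mm high) under the crossbeam, at about x = 0, y = +80 mm in the frame's frame; a red band 28 mm wide runs round the beam above it. Face 88 mm above the bench when sagging (12 mm above the lowered saddle), 104.5 mm when level. Beam top here 136 mm when sagging.
- beam (a joint): Tilt of the crossbeam about its hinge: 0 sagging on its stop, 0.055 rad level, which is where the jack holds it with the handle fully down; it falls back when not held. About 9 N lifts it at the lift point.
- spool: Bystander: red empty filament spool lying flat, diameter 150, height 56 mm; origin at its underside; leave it alone.
- jar: Bystander: amber glass jar, radius 30, height 85 mm; origin at its underside; leave it alone.
- driver: Bystander: screwdriver with green handle, lying; origin at its underside; leave it alone.
- tray: Bystander: grey parts tray 120 x 160 x 30 mm with four compartments; origin at its underside; leave it alone.
- wheel: Bystander: black roller ring, radius 18, height 11 mm; origin at its underside; leave it alone.
- pulley: Bystander: aluminium cylinder, radius 20, height 30 mm; origin at its underside; leave it alone.
- oil: Bystander: blue bottle, radius 25, height 140 mm; origin at its underside; leave it alone.

How it is judged:
By the outcome, as a careful person would: the job done as asked, in the order asked, and still so for the second after the job is handed in, while the arm keeps its last pose, push and grip.
It also fails if it takes over 72 s, if anything falls off the work surface, if the arm or the gripper's body presses on something with over 40 N, if the wrist force passes 120 N, or if a joint passes its speed limit or range.

ROBOT

A 6-joint arm with a two-finger parallel gripper is mounted at the origin on the work surface. World frame = base frame: x ahead of the robot, y to its left, z up, the work surface at z = 0. Lengths are in m, angles in degrees, forces in N, time in s.
With the tool pointing down it reaches from about 0.325 to 0.775 m from the base axis. Payload 5.5 kg.
Tool frame: the origin (TCP) lies at the very end of the fingers, on their centre line; the grasp point (between the pads) lies 19 mm behind it; y points along the fingers, x is the direction in which the jaws open and shut, and the axes are right-handed (so a half turn about y gives the same grasp; the last joint's range is limited). The gripper opens to 85 mm and grips with 20 to 120 N. Pads are 22 mm wide; open, the fingers measure 114 mm over their backs; the gripper's body (76 mm by 85 mm) begins 54 mm behind the grasp point. The pads swing forward as they close: fully open they stand 13 mm farther back than shut.
Start: joints at [-76.301, 5.22, 70.514, -0, 104.267, -3.249], TCP at [0.175, -0.574, 0.231] pointing down, gripper open.
Joint ranges: [-164.24, 164.24], [-49.07, 125.15], [9.68, 141.18], [-86.29, 266.29], [3.28, 154.24], [-151.56, 151.56]. Speed limits (degrees/s): [147.25, 147.25, 172.46, 180, 180, 180].

INTERFACE

Orientations are given as a 3x3 rotation matrix whose columns are the frame's x, y, z axes.
In Python, from workcell import arm, camera, camera_info, finish_job gives the robot as it stands. The module is installed in compiled form; this text tells all that it offers.
- The arm moves only by the tool apply_moves, never from a script. Its argument "targets" is a list of rows, each a list of 7 numbers: the turn, a rotation vector about the tool's x, y, z in degrees, then the shift along the tool's x, y, z in cm, then the closure, from -1 (fully open) to 1 (shut). In form: [[wx, wy, wz, dx, dy, dz, claw], ...]. A call has exactly 5 rows; each row is the pose to reach, as a shift and turn from the pose commanded when the call began, along the tool's axes at that moment; what a row does not reach only later rows make up. A row lasts 1/12 s, in which the tool goes at most 41.7 mm and 7.16 degrees, less where a joint would pass 70% of its speed; a pose out of reach is approached as far as the arm can. A call with a gripper value outside its range is refused whole. The fingers move at their own pace and stop on an object; "squeeze" is the grip in N (left out, the last holds). Time passes only in rows, so rows that repeat a pose let the fingers close, or fill a call up. It gives the time, the measured TCP pose, the force and the opening at its end, in the units of the state.
- arm.state(): the state, without advancing time (a new reading comes with each control period).
- camera(name): name is "scene" or "top"; returns (picture, depth): 400x640x3 uint8, red, green, blue; 400x640 float32, m along the optical axis (not along the pixel's ray), 0 where there is no reading.
- camera_info(name): a dict with "K" (3x3 intrinsics, pixels), "rvec" (rotation vector, rad) and "tvec" (3), from world to camera coordinates, as OpenCV has them. Camera axes: x right, y down, z forward; pixel columns grow to the right and rows downward; lengths in m; the calibration is good to about 2 mm. A picture is of the moment at which its call begins. camera_info takes no time and is no camera call.
- finish_job(): hands the job in, once; it reports no verdict.
The state is a dict: "time": time; "joint_positions": joint angles; "joint_vel": joint speeds; "joint_efforts": joint torques, N m; "ee_pos": TCP position; "eef_rot": TCP orientation; "force": force on the tool from outside, world axes, zero at the start; "torque": the same for the moment, N m; "opening": finger opening in m.
Only numpy, scipy, OpenCV 4.12 (cv2) and the standard library are available. Lean on these libraries where they do the work, as an engineer would, in place of code of your own. Each camera call takes 0.05 s, during which the arm holds its last target.

## Working session

There is one attempt and no reset: what is moved stays moved. The work goes in short steps, Python scripts to look and compute and a tool call to move; the robot and the scene stay as the last step left them, time stands still between calls to the robot, and variables do not carry over. Pictures are saved under pics/ and viewed, and the job is handed in when it is done.

Besides the shell and the picture viewer there is one more tool, called after ">>>" as name(argument=value, ...), one argument or row to a line, values as JSON. apply_moves: Moves the arm, as the interface text tells. Its arguments: {"type":"object","properties":{"targets":{"type":"array"},"squeeze":{"type":"number"}},"required":["targets"]}

```bash
mkdir -p pics; cat > h.py <<'E'
import numpy as np, cv2
from workcell import arm, camera, camera_info, finish_job
def cam(n):
    i=camera_info(n); K=np.array(i["K"]);R=cv2.Rodrigues(np.array(i["rvec"],float))[0];t=np.array(i["tvec"],float).ravel()
    return K,R,t
def ray(n,u,v,z):
    K,R,t=cam(n); d=R.T@np.linalg.solve(K,[u,v,1]); c=-R.T@t
    return c+d*(z-c[2])/d[2]
def cloud(n,dep):
    K,R,t=cam(n); v,u=np.mgrid[:400,:640]
    p=np.stack([(u-K[0,2])/K[0,0]*dep,(v-K[1,2])/K[1,1]*dep,dep],-1)
    return (p-t)@R
def proj(n,p):
    K,R,t=cam(n); q=K@(R@np.array(p)+t); return q[:2]/q[2]
E
python3 - <<'E'
from h import *
for n in("scene","top"):
    im,d=camera(n); np.savez("%s0.npz"%n,im=im,d=d); cv2.imwrite("pics/%s0.png"%n,im[:,:,::-1])
    K,R,t=cam(n); print(n,K[0,0],K[0,2],K[1,2],-R.T@t,R[2])
s=arm.state(); print(s)
E
```

```text
scene 367.8166090260272 313.84300226379196 199.82722284702206 [ 1.01006953 -0.45851614  1.03424774] [-0.40642726  0.41550847 -0.81373804]
top 365.38589052839166 316.1692201986799 206.0220315320941 [0.41887065 0.01867803 1.20979582] [ 0.12287215 -0.02763556 -0.99203766]
{'time': 0.1, 'joint_positions': array([-7.63017402e+01,  5.25999446e+00,  7.05749178e+01,  1.65023269e-03,
        1.04265955e+02, -3.24779121e+00]), 'joint_vel': array([ 0.04857102, -0.0939015 , -0.08419058, -0.00455784,  0.04155401,
       -0.01125883]), 'joint_efforts': array([ 3.06310212e-03, -4.60217714e+01, -4.19218540e+01,  6.22714765e-05,
        1.06407047e-02,  6.50011671e-06]), 'ee_pos': array([ 0.17484082, -0.57370454,  0.230252  ]), 'eef_rot': array([[ 2.91477553e-01, -3.89774518e-04,  9.56577589e-01],
       [-9.56576057e-01,  1.71700537e-03,  2.91477786e-01],
       [-1.75605947e-03, -9.99998450e-01,  1.27619552e-04]]), 'force': array([ 0.40787643, -0.06595987,  0.34976792]), 'torque': array([ 1.83682905e-02,  8.44017115e-05, -2.72410570e-02]), 'opening': 0.08553717671820561}
```

View pics/scene0.png

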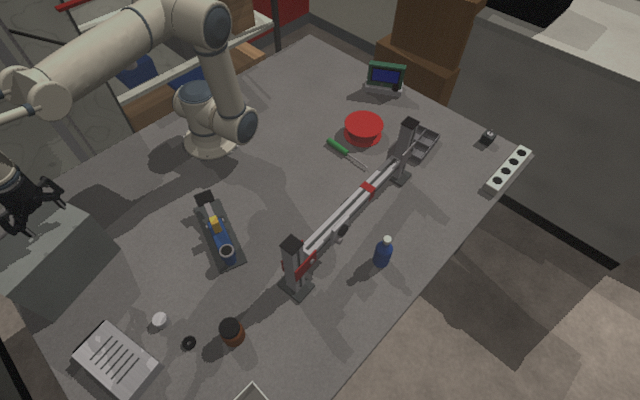

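View pics/top0.png

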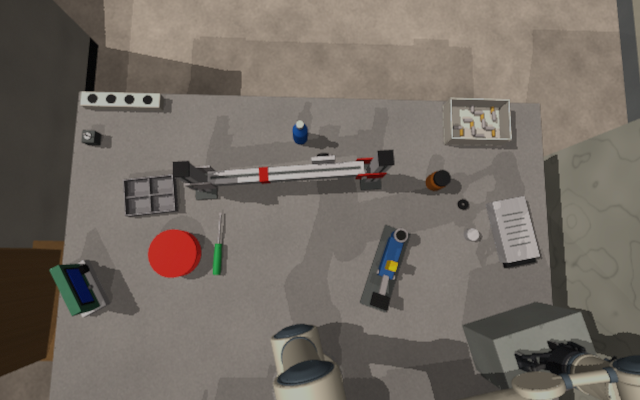

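The scene view shows the jack at about (220,235), and its saddle at (227,252). In the top view, the yellow grip is at (392,266), the saddle at (401,236) and the paddle at (380,300). The red band on the beam is at (264,175), and the upright tops are at (182,169) and (386,158).

```bash
python3 - <<'E'
from h import *
for n,boxes in (("top",dict(yellow=(375,250,410,285),saddle=(388,226,412,248),paddle=(366,288,394,312),band=(250,160,280,190),upL=(170,158,195,180),upR=(374,148,398,168))),("scene",dict(yellow=(200,205,230,240),saddle=(212,240,242,268),paddle=(190,188,220,208),band=(355,178,380,200),upL=(395,112,425,132),upR=(278,230,308,258)))):
    f=np.load(n+"0.npz"); im,d=f["im"],f["d"]; P=cloud(n,d); hsv=cv2.cvtColor(im,cv2.COLOR_RGB2HSV)
    for k,(a,b,c,e) in boxes.items():
        H=hsv[b:e,a:c].astype(int); Q=P[b:e,a:c]; ok=d[b:e,a:c]>0
        if k=="yellow": m=(H[...,0]>18)&(H[...,0]<35)&(H[...,1]>150)
        elif k=="band": m=((H[...,0]<8)|(H[...,0]>172))&(H[...,1]>150)
        elif k=="saddle": m=(Q[...,2]>.066)&(H[...,1]<300)
        elif k=="paddle": m=(H[...,2]<45)&(Q[...,2]>.05)
        else: m=(Q[...,2]>.235)
        m&=ok; v,u=np.nonzero(m); q=Q[m]
        print(n,k,m.sum(),"px",u.mean()+a,v.mean()+b,"xyz med",np.median(q,0).round(4),"min",q.min(0).round(3),"max",q.max(0).round(3), "mid",((q.min(0)+q.max(0))/2).round(4))
# jack base plate yaw + bigger crops
for n,(a,b,c,e) in (("top",(340,210,430,320)),("scene",(170,170,270,280))):
    im=np.load(n+"0.npz")["im"][b:e,a:c]; im=np.clip(im.astype(float)*1.8,0,255).astype(np.uint8)
    cv2.imwrite("pics/%s_crop.png"%n,cv2.resize(im[:,:,::-1],None,fx=5,fy=5,interpolation=cv2.INTER_CUBIC))
im=np.load("top0.npz")["im"][130:215,160:410];im=np.clip(im.astype(float)*1.8,0,255).astype(np.uint8)
cv2.imwrite("pics/beam_crop.png",cv2.resize(im[:,:,::-1],None,fx=3.2,fy=3.2,interpolation=cv2.INTER_CUBIC))
E
```

```text
top yellow 104 px 391.50961538461536 265.4519230769231 xyz med [ 0.3796 -0.2427  0.101 ] min [ 0.363 -0.271  0.052] max [ 0.393 -0.232  0.108] mid [ 0.3781 -0.2515  0.0797]
top saddle 156 px 400.7692307692308 235.44871794871796 xyz med [ 0.4729 -0.2788  0.0753] min [ 0.451 -0.298  0.07 ] max [ 0.492 -0.258  0.082] mid [ 0.4716 -0.2781  0.0755]
top paddle 233 px 379.72103004291847 300.84120171673817 xyz med [ 0.2722 -0.2099  0.0811] min [ 0.249 -0.24   0.07 ] max [ 0.298 -0.18   0.092] mid [ 0.2736 -0.2099  0.0812]
top band 132 px 263.3030303030303 174.68939393939394 xyz med [0.6426 0.1482 0.1373] min [ 0.623  0.132 -0.006] max [0.699 0.169 0.142] mid [0.6609 0.1504 0.068 ]
top upL 301 px 181.50830564784053 169.734219269103 xyz med [0.6266 0.3484 0.2554] min [0.606 0.329 0.236] max [0.651 0.372 0.26 ] mid [0.6285 0.3503 0.2479]
top upR 276 px 385.6304347826087 158.3514492753623 xyz med [ 0.67   -0.1939  0.2552] min [ 0.649 -0.216  0.235] max [ 0.694 -0.172  0.26 ] mid [ 0.6716 -0.1941  0.2473]
scene yellow 20 px 214.55 221.05 xyz med [ 0.3853 -0.2433  0.1026] min [ 0.379 -0.257  0.094
[... 191 characters left out ...]
.256  0.082] mid [ 0.4712 -0.2775  0.0761]
scene paddle 110 px 204.06363636363636 197.9 xyz med [ 0.2759 -0.2101  0.0805] min [ 0.253 -0.237  0.069] max [ 0.296 -0.182  0.091] mid [ 0.2746 -0.2095  0.0796]
scene band 73 px 367.43835616438355 186.67123287671234 xyz med [0.6466 0.1492 0.1387] min [0.627 0.136 0.133] max [0.665 0.162 0.142] mid [0.6458 0.1486 0.1374]
scene upL 211 px 409.01895734597156 123.88625592417061 xyz med [0.6308 0.3442 0.2563] min [0.607 0.329 0.235] max [0.65  0.378 0.262] mid [0.6286 0.3536 0.2486]
scene upR 354 px 290.85310734463275 245.20621468926555 xyz med [ 0.6743 -0.1944  0.2561] min [ 0.649 -0.215  0.236] max [ 0.693 -0.169  0.261] mid [ 0.6713 -0.1919  0.2481]
```

View pics/top_crop.png

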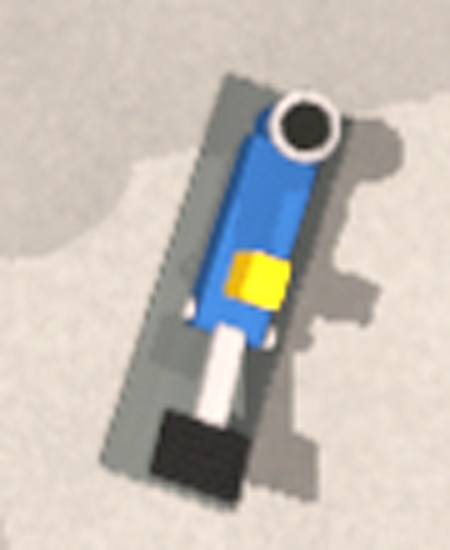

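View pics/scene_crop.png

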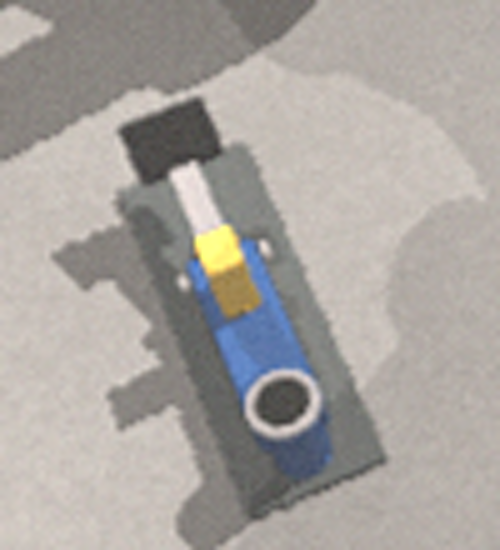

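View pics/beam_crop.png

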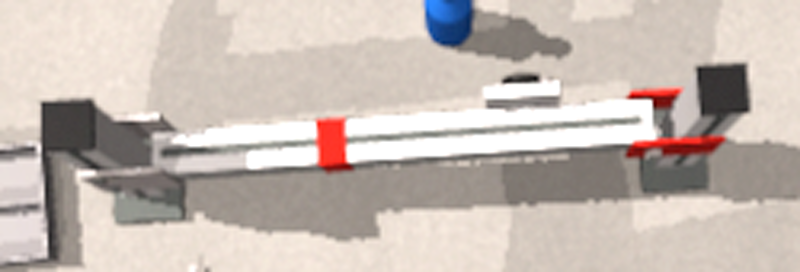

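Both views agree:
- **Saddle:** (0.4715, -0.278, 0.076).
- **Paddle:** (0.274, -0.2097), 209 mm from the saddle where 210 is expected. The jack's yaw is about -19°, with its grip at (0.377, -0.245).
- **Uprights:** 547 mm apart as given, with the frame's yaw about 4.5°.
- **Lift point:** about (0.6445, 0.1485).

Next I check the space near the target, then move.

```bash
cat >> h.py <<'E'
from scipy.spatial.transform import Rotation as Ro
def plan(pos,xang,tag=""):
    "single total row from the measured pose: rotvec deg in tool, shift cm in tool"
    s=arm.state(); R=np.array(s["eef_rot"]); p=np.array(s["ee_pos"])
    a=np.radians(xang); x=np.array([np.cos(a),np.sin(a),0]); y=np.array([0,0,-1.]); G=np.stack([x,y,np.cross(x,y)],1)
    w=Ro.from_matrix(R.T@G).as_rotvec(degrees=True); d=R.T@(np.array(pos)-p)*100
    print(tag,"w",w.round(2),"d",d.round(2),"t",round(s["time"],2),"F",np.round(s["force"],1),"p",p.round(4),"open",round(s["opening"],4))
E
python3 - <<'E'
from h import *
plan([.377,-.2453,.18],-109.05)
f=np.load("top0.npz"); im,d=f["im"],f["d"]; P=cloud("top",d)
for px in [(217,262),(218,250),(222,215),(196,255),(205,195),(320,158)]: print(px,P[px[1],px[0]].round(3))
print("near box z", P[300:370,470:560,2].max())
E
```

```text
w [ 2.0e-02  3.6e+01 -1.0e-01] d [-25.51   5.07  28.91] t 0.1 F [ 0.4 -0.1  0.3] p [ 0.1748 -0.5737  0.2303] open 0.0855
(217, 262) [0.38  0.299 0.024]
(218, 250) [0.418 0.298 0.024]
(222, 215) [0.533 0.295 0.001]
(196, 255) [0.402 0.357 0.056]
(205, 195) [0.597 0.351 0.014]
(320, 158) [ 0.687 -0.019  0.178]
near box z 1.2097958197343592
```

>>> apply_moves(
  targets=[
    [0,3.6,0,-2.5,0.3,2.9,-1],
    [0,7.2,0,-5.1,0.6,5.8,-1],
    [0,10.8,0,-7.7,1,8.7,-1],
    [0,14.4,0,-10.2,1.3,11.6,-1],
    [0,18,0,-12.8,1.6,14.5,-1],
  ],
  squeeze=80,
)

```text
time: 0.52
ee_pos: [0.2767, -0.4076, 0.2144]
eef_rot: [[-0.022, -0.0, 1.0], [-1.0, 0.001, -0.022], [-0.001, -1.0, -0.0]]
force: [0.7, 0.5, 0.0]
opening: 0.0855
```

```bash
python3 -c "
from h import *
plan([.377,-.2453,.18],-109.05)"
```

```text
w [ 0.03 17.78 -0.05] d [-16.44   3.45   9.67] t 0.52 F [0.7 0.5 0. ] p [ 0.2767 -0.4076  0.2144] open 0.0855
```

>>> apply_moves(
  targets=[
    [0,3.6,0,-3.3,0.7,1.9,-1],
    [0,7.2,0,-6.6,1.4,3.9,-1],
    [0,10.8,0,-9.9,2.1,5.8,-1],
    [0,14.4,0,-13.2,2.8,7.7,-1],
    [0,17.9,0,-16.4,3.4,9.7,-1],
  ],
)

```text
time: 0.93
ee_pos: [0.3765, -0.2451, 0.1805]
eef_rot: [[-0.328, -0.0, 0.945], [-0.945, 0.0, -0.328], [-0.0, -1.0, -0.001]]
force: [0.7, -0.6, 0.4]
opening: 0.0852
```

```bash
python3 - <<'E'
from h import *
for n in("scene","top"):
    im,d=camera(n); np.savez("%s1.npz"%n,im=im,d=d); cv2.imwrite("pics/%s1.png"%n,im[:,:,::-1])
plan([.377,-.2453,.062],-109.05)
E
```

```text
w [ 0.09  0.37 -0.16] d [3.300e-01 1.178e+01 1.000e-02] t 1.03 F [-0.7 -0.9 -0.6] p [ 0.3781 -0.2425  0.1798] open 0.0853
```

View pics/scene1.png

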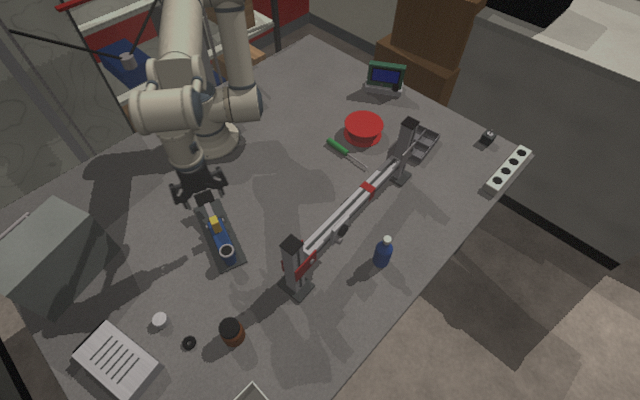

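The open gripper hangs over the yellow grip at about (212,215), aligned with the jack. I descend next.

>>> apply_moves(
  targets=[
    [0,0.2,0,0.1,2,0,-1],
    [0,0.3,0,0.2,4,0,-1],
    [0,0.3,0,0.3,6,0,-1],
    [0,0.3,0,0.3,7.5,0,-1],
    [0,0.3,0,0.3,8.5,0,-1],
  ],
)

```text
time: 1.45
ee_pos: [0.3742, -0.2499, 0.094]
eef_rot: [[-0.33, -0.003, 0.944], [-0.944, 0.002, -0.33], [-0.001, -1.0, -0.003]]
force: [-0.0, -0.3, 0.1]
opening: 0.0856
```

>>> apply_moves(
  targets=[
    [0,0,0,0,1.1,0,-1],
    [0,0,0,0,2.2,0,-1],
    [0,0,0,0,3.3,0,-1],
    [0,0,0,0,3.3,0,-1],
    [0,0,0,0,3.3,0,-1],
  ],
)

```text
time: 1.87
ee_pos: [0.375, -0.2498, 0.0628]
eef_rot: [[-0.33, -0.001, 0.944], [-0.944, 0.001, -0.33], [-0.0, -1.0, -0.001]]
force: [-0.4, 0.5, 0.6]
opening: 0.0854
```

```bash
python3 -c "
from h import *
plan([.377,-.2453,.062],-109.05)"
```

```text
w [ 0.06 -0.2  -0.02] d [-0.49  0.08  0.04] t 1.87 F [-0.4  0.5  0.6] p [ 0.375  -0.2498  0.0628] open 0.0854
```

>>> apply_moves(
  targets=[
    [0,-0.2,0,-0.4,0.1,0,-1],
    [0,-0.2,0,-0.4,0.1,0,-1],
    [0,-0.2,0,-0.4,0.1,0,-1],
    [0,-0.2,0,-0.4,0.1,0,0.2],
    [0,-0.2,0,-0.4,0.1,0,1],
  ],
)

```text
time: 2.28
ee_pos: [0.3769, -0.2462, 0.0627]
eef_rot: [[-0.326, 0.001, 0.945], [-0.945, -0.001, -0.326], [0.0, -1.0, 0.001]]
force: [-0.1, -0.0, 0.3]
opening: 0.0641
```

>>> apply_moves(
  targets=[
    [0,0,0,0,0,0,1],
    [0,0,0,0,0,0,1],
    [0,0,0,0,0,0,1],
    [0,0,0,0,0,0,1],
    [0,0,0,0,0,0,1],
  ],
)

```text
time: 2.7
ee_pos: [0.3766, -0.2464, 0.0625]
eef_rot: [[-0.327, 0.0, 0.945], [-0.945, -0.001, -0.327], [0.0, -1.0, 0.0]]
force: [-0.7, -1.4, 0.8]
opening: 0.0231
```

```bash
python3 -c "
from h import *
plan([.377,-.2453,.062],-109.05)"
```

```text
w [-0.02 -0.02  0.03] d [-0.11  0.05 -0.  ] t 2.7 F [-0.7 -1.4  0.8] p [ 0.3766 -0.2464  0.0625] open 0.0231
```

>>> apply_moves(
  targets=[
    [0,0,0,0,-0.4,0,1],
    [0,0,0,0,-0.9,0,1],
    [0,0,0,0,-1.5,0,1],
    [0,0,0,0,-2,0,1],
    [0,0,0,0,-2,0,1],
  ],
)

```text
time: 3.12
ee_pos: [0.377, -0.2464, 0.0834]
eef_rot: [[-0.326, 0.001, 0.945], [-0.945, -0.001, -0.326], [0.0, -1.0, 0.001]]
force: [0.7, -0.3, -7.6]
opening: 0.0232
```

```bash
python3 - <<'E'
from h import *
for n in("scene",):
    im,d=camera(n); np.savez("%s2.npz"%n,im=im,d=d)
    P=cloud(n,d); im=im[170:290,160:290]; cv2.imwrite("pics/%s2.png"%n,cv2.resize(im[:,:,::-1],None,fx=4.5,fy=4.5))
m=(P[...,2]>.06)&(P[...,2]<.12)&(np.hypot(P[...,0]-.4716,P[...,1]+.278)<.024)
q=P[m]; print((q.min(0)+q.max(0))/2,np.median(q,0))
plan([.415,.1305,.082],-85.5)
E
```

```text
[ 0.47217244 -0.27717011  0.08198799] [ 0.47745937 -0.27855933  0.09713435]
 w [ -0.05 -23.55   0.03] d [-36.86   0.07  -8.7 ] t 3.17 F [-0.   0.4 -8.2] p [ 0.3769 -0.2463  0.0829] open 0.023
```

View pics/scene2.png

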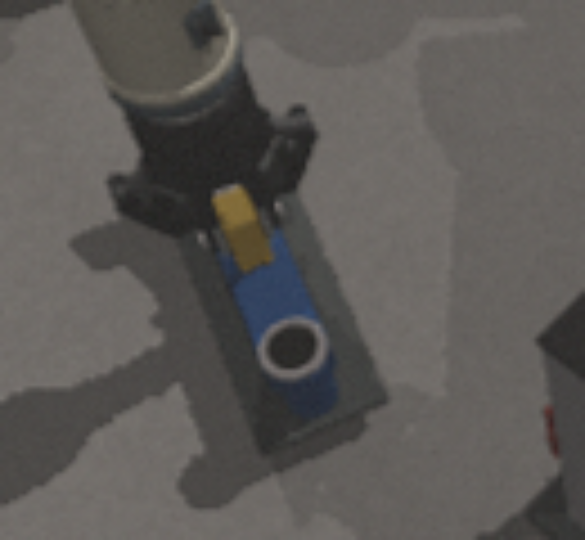

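The jack is held by its grip and off the bench. The wrist force is about -8 N, and the saddle is level at z≈0.097, at crop (292,348).

>>> apply_moves(
  targets=[
    [0,-1,0,-1.7,0,-0.4,1],
    [0,-2.6,0,-4.2,0,-1,1],
    [0,-4.3,0,-6.8,0,-1.6,1],
    [0,-6,0,-9.5,0,-2.2,1],
    [0,-7.8,0,-12.3,0,-2.9,1],
  ],
)

```text
time: 3.58
ee_pos: [0.3892, -0.1194, 0.082]
eef_rot: [[-0.195, -0.0, 0.981], [-0.981, 0.0, -0.195], [-0.0, -1.0, -0.0]]
force: [1.6, -0.7, -8.5]
opening: 0.023
```

```bash
python3 - <<'E'
from h import *
plan([.415,.1305,.08],-85.5)
E
```

```text
w [ 1.000e-02 -1.572e+01 -1.000e-02] d [-25.01   0.2   -2.33] t 3.58 F [ 1.6 -0.7 -8.5] p [ 0.3892 -0.1194  0.082 ] open 0.023
```

>>> apply_moves(
  targets=[
    [0,-1.7,0,-2.8,0,-0.3,1],
    [0,-3.4,0,-5.6,0,-0.6,1],
    [0,-5.1,0,-8.4,0,-0.8,1],
    [0,-6.8,0,-11,0,-1.1,1],
    [0,-8.5,0,-13.5,0,-1.3,1],
  ],
)

```text
time: 4.0
ee_pos: [0.4026, 0.0161, 0.0821]
eef_rot: [[-0.046, -0.0, 0.999], [-0.999, 0.0, -0.046], [-0.0, -1.0, -0.0]]
force: [0.7, -0.8, -8.2]
opening: 0.0232
```

```bash
python3 - <<'E'
from h import *
plan([.415,.1305,.08],-85.5)
E
```

```text
w [ 0.01 -7.15 -0.01] d [-11.48   0.21   0.71] t 4.0 F [ 0.7 -0.8 -8.2] p [0.4026 0.0161 0.0821] open 0.0232
```

>>> apply_moves(
  targets=[
    [0,-2,0,-3.4,0.2,0.2,1],
    [0,-4,0,-6.5,0.6,0.4,1],
    [0,-6,0,-9.2,1,0.6,1],
    [0,-7.1,0,-11.2,1.4,0.7,1],
    [0,-7.1,0,-11.4,1.5,0.7,1],
  ],
)

```text
time: 4.42
ee_pos: [0.4148, 0.1314, 0.0662]
eef_rot: [[0.081, -0.002, 0.997], [-0.997, 0.002, 0.081], [-0.002, -1.0, -0.001]]
force: [-0.3, -0.8, -8.5]
opening: 0.0233
```

>>> apply_moves(
  targets=[
    [0,0,0,0,0,0,1],
    [0,0,0,0,0,0,1],
    [0,0,0,0,0,0,1],
    [0,0,0,0,0,0,1],
    [0,0,0,0,0,0,1],
  ],
)

```text
time: 4.83
ee_pos: [0.4156, 0.1273, 0.0675]
eef_rot: [[0.074, 0.001, 0.997], [-0.997, -0.0, 0.074], [0.0, -1.0, 0.001]]
force: [-0.1, 0.3, -8.8]
opening: 0.023
```

```bash
python3 - <<'E'
from h import *
for n in("scene","top"):
    im,d=camera(n); np.savez("%s3.npz"%n,im=im,d=d)
    P=cloud(n,d); cv2.imwrite("pics/%s3.png"%n,im[:,:,::-1])
    s=arm.state(); p=s["ee_pos"]; c=np.array([p[0]+.1*np.cos(np.radians(4.5)),p[1]+.1*np.sin(np.radians(4.5))])
    m=(P[...,2]>.07)&(P[...,2]<.12)&(np.hypot(P[...,0]-c[0],P[...,1]-c[1])<.03)
    q=P[m]; print(n,c,m.sum(),(q.min(0)+q.max(0))/2,np.median(q,0), q.min(0),q.max(0))
plan([.5448,.1407,.0675],-85.5)
E
```

```text
scene [0.51531927 0.13528377] 114 [0.51427321 0.13562381 0.08148925] [0.51633651 0.13575948 0.08214755] [0.4925296  0.11351502 0.07624035] [0.53601683 0.1577326  0.08673815]
top [0.5153011  0.13538463] 154 [0.51568877 0.13407784 0.07931103] [0.5155269  0.13484586 0.08074759] [0.49404024 0.11403217 0.07185698] [0.53733731 0.15412351 0.08676509]
 w [-0.03 -0.22 -0.  ] d [-3.500e-01  1.000e-02  1.298e+01] t 4.93 F [ 0.2  1.1 -7.7] p [0.4156 0.1275 0.0675] open 0.0231
```

View pics/top3.png

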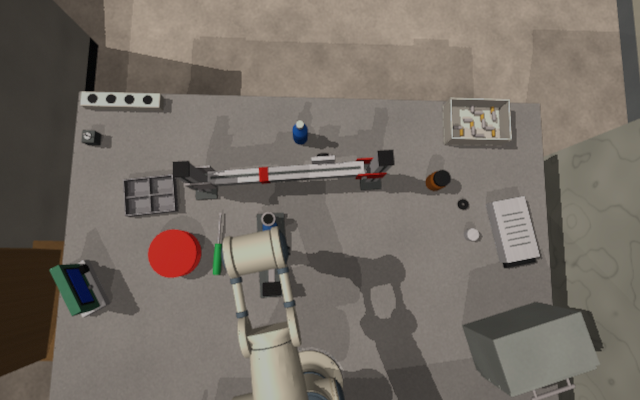

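View pics/scene3.png

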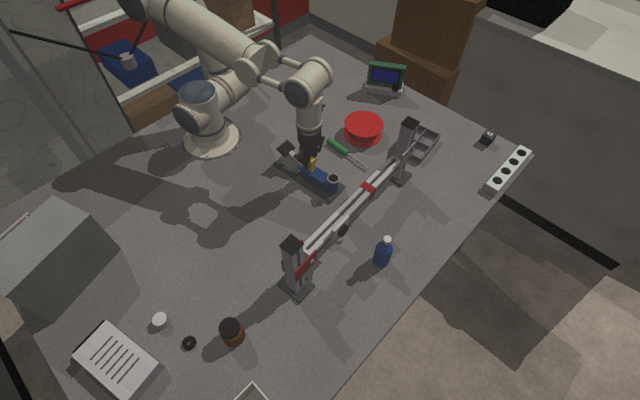

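The jack hangs level in front of the beam. The measured saddle (0.515, 0.135) matches the prediction to within 1 mm, at top px (268,218) and directly below the band at (264,175). I insert it next.

>>> apply_moves(
  targets=[
    [0,0,0,-0.1,0,1,1],
    [0,0,0,-0.1,0,2.5,1],
    [0,-0.1,0,-0.2,0,4,1],
    [0,-0.2,0,-0.3,0,5.5,1],
    [0,-0.2,0,-0.3,0,7,1],
  ],
)

```text
time: 5.35
ee_pos: [0.4858, 0.1363, 0.0673]
eef_rot: [[0.079, 0.0, 0.997], [-0.997, 0.0, 0.079], [-0.0, -1.0, 0.0]]
force: [0.0, 0.4, -8.2]
opening: 0.0232
```

>>> apply_moves(
  targets=[
    [0,0,0,0,0,1.5,1],
    [0,0,0,0,0,3,1],
    [0,0,0,0,0,4.4,1],
    [0,0,0,0,0,5.4,1],
    [0,0,0,0,0,6,1],
  ],
)

```text
time: 5.77
ee_pos: [0.5459, 0.1408, 0.067]
eef_rot: [[0.078, 0.0, 0.997], [-0.997, -0.0, 0.078], [0.0, -1.0, 0.0]]
force: [-0.0, 0.1, -8.2]
opening: 0.0231
```

>>> apply_moves(
  targets=[
    [0,0,0,0,0,0,1],
    [0,0,0,0,0,0,1],
    [0,0,0,0,0,0,1],
    [0,0,0,0,0,0,1],
    [0,0,0,0,0,0,1],
  ],
)

```text
time: 6.18
ee_pos: [0.5444, 0.1412, 0.0674]
eef_rot: [[0.079, -0.0, 0.997], [-0.997, 0.0, 0.079], [-0.0, -1.0, -0.0]]
force: [0.1, 0.7, -7.7]
opening: 0.0231
```

```bash
python3 - <<'E'
from h import *
for n in("scene","top"):
    im,d=camera(n); np.savez("%s4.npz"%n,im=im,d=d)
    cv2.imwrite("pics/%s4.png"%n,cv2.resize(im[100:300,200:480,::-1],None,fx=2.8,fy=2.8))
    P=cloud(n,d); H=cv2.cvtColor(im,cv2.COLOR_RGB2HSV)
    m=((H[...,0]<8)|(H[...,0]>172))&(H[...,1]>140)&(np.hypot(P[...,0]-.645,P[...,1]-.1485)<.04)&(P[...,2]>.13)
    q=P[m]; print(n,m.sum(),(q.min(0)+q.max(0))/2,np.median(q,0))
plan([.5448,.1407,.0675],-85.5)
s=arm.state(); R=s["eef_rot"]; print("saddle pred",s["ee_pos"]+.1*R[:,2])
E
```

```text
scene 74 [0.64646491 0.14885828 0.13813317] [0.64705487 0.14798524 0.13842211]
top 36 [0.66024276 0.14935482 0.13591127] [0.65988316 0.14914761 0.1365156 ]
 w [-0.01  0.06 -0.  ] d [ 0.05 -0.    0.02] t 6.28 F [ 0.3 -0.5 -7.7] p [0.5446 0.1412 0.0675] open 0.023
saddle pred [0.64425436 0.1491323  0.06749071]
```

View pics/scene4.png

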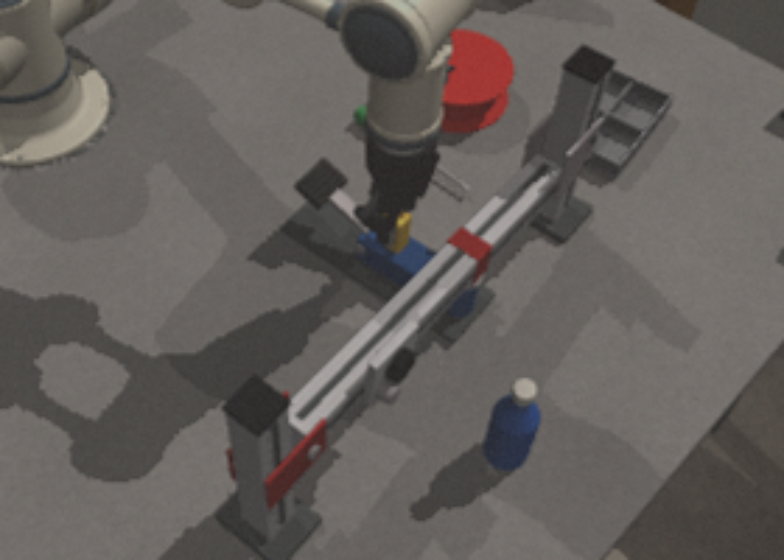

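View pics/top4.png

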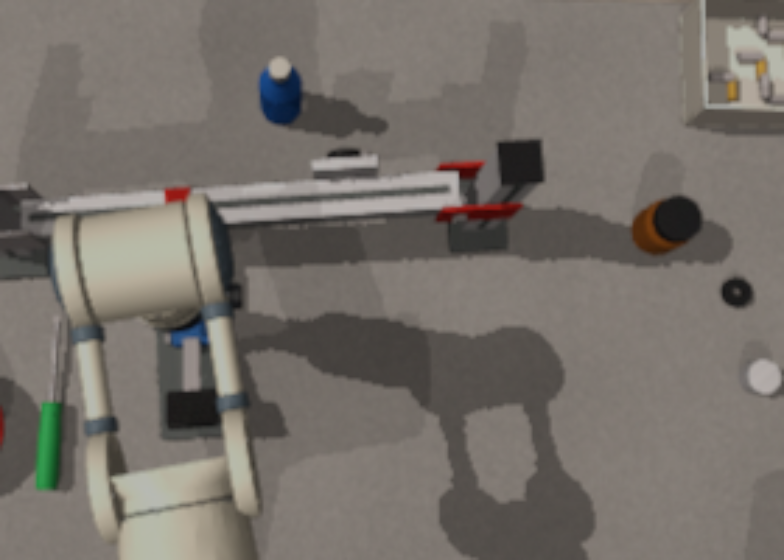

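The saddle is predicted at (0.6443, 0.1491), within 1 mm of the lift point, and the beam is undisturbed. I set the jack down and release it.

>>> apply_moves(
  targets=[
    [0,0,0,0,0.2,0,1],
    [0,0,0,0,0.3,0.1,1],
    [0,0,0,0,0.4,0.1,1],
    [0,0,0,0,0.5,0.1,1],
    [0,0,0,0,0.5,0.1,1],
  ],
)

```text
time: 6.7
ee_pos: [0.5459, 0.1412, 0.0626]
eef_rot: [[0.079, 0.0, 0.997], [-0.997, 0.0, 0.079], [-0.0, -1.0, 0.0]]
force: [-0.7, -0.3, -6.3]
opening: 0.0232
```

>>> apply_moves(
  targets=[
    [0,0,0,0,0,0,1],
    [0,0,0,0,0,0,0.4],
    [0,0,0,0,0,0,0],
    [0,0,0,0,0,0,-0.3],
    [0,0,0,0,0,0,-0.3],
  ],
)

```text
time: 7.12
ee_pos: [0.5466, 0.1414, 0.0635]
eef_rot: [[0.079, 0.002, 0.997], [-0.997, 0.0, 0.079], [-0.0, -1.0, 0.002]]
force: [-0.1, 0.6, -0.4]
opening: 0.0558
```

>>> apply_moves(
  targets=[
    [0,0,0,0,0,0,-0.3],
    [0,0,0,0,-1.5,0,-0.3],
    [0,0,0,0,-4,0,-0.3],
    [0,0,0,0,-7,0,-0.3],
    [0,0,0,0,-10,0,-0.3],
  ],
)

```text
time: 7.53
ee_pos: [0.5454, 0.1411, 0.163]
eef_rot: [[0.079, -0.001, 0.997], [-0.997, -0.0, 0.079], [0.0, -1.0, -0.001]]
force: [1.1, 0.9, 0.7]
opening: 0.0552
```

```bash
python3 - <<'E'
from h import *
# paddle target, jack at saddle pred, yaw 4.5
plan([.434,.132,.16],-85.5)
E
```

```text
w [0.06 0.05 0.01] d [  0.03   0.31 -11.18] t 7.53 F [1.1 0.9 0.7] p [0.5454 0.1411 0.163 ] open 0.0552
```

>>> apply_moves(
  targets=[
    [0,0,0,0,0,-1.5,0.2],
    [0,0,0,0,0,-4,1],
    [0,0,0,0,0,-7,1],
    [0,0,0,0,0,-9.5,1],
    [0,0,0,0,0,-11,1],
  ],
)

```text
time: 7.95
ee_pos: [0.4344, 0.1324, 0.1627]
eef_rot: [[0.08, 0.001, 0.997], [-0.997, 0.0, 0.08], [-0.0, -1.0, 0.001]]
force: [-0.5, -1.1, 0.2]
opening: -0.0001
```

>>> apply_moves(
  targets=[
    [0,0,0,0,0,0,1],
    [0,0,0,0,0,0,1],
    [0,0,0,0,0,0,1],
    [0,0,0,0,0,0,1],
    [0,0,0,0,0,0,1],
  ],
)

```text
time: 8.37
ee_pos: [0.4368, 0.1325, 0.162]
eef_rot: [[0.079, -0.001, 0.997], [-0.997, -0.0, 0.079], [0.0, -1.0, -0.001]]
force: [0.4, 0.1, 0.1]
opening: 0.0
```

```bash
python3 - <<'E'
from h import *
for n in("scene","top"):
    im,d=camera(n); np.savez("%s5.npz"%n,im=im,d=d)
    cv2.imwrite("pics/%s5.png"%n,cv2.resize(np.clip(im[100:300,200:480,::-1]*1.6,0,255).astype(np.uint8),None,fx=2.8,fy=2.8,interpolation=cv2.INTER_CUBIC))
    P=cloud(n,d); H=cv2.cvtColor(im,cv2.COLOR_RGB2HSV)
    for k,m in dict(yellow=(H[...,0]>18)&(H[...,0]<35)&(H[...,1]>120)&(P[...,2]>.095)&(P[...,2]<.11)&(np.hypot(P[...,0]-.545,P[...,1]-.141)<.03),
       paddle=(H[...,2]<45)&(P[...,2]>.065)&(P[...,2]<.098)&(np.hypot(P[...,0]-.436,P[...,1]-.133)<.05)).items():
        if m.sum():
            q=P[m]; print(n,k,m.sum(),((q.min(0)+q.max(0))/2).round(4),np.median(q,0).round(4),q.min(0).round(3),q.max(0).round(3))
plan([.4358,.1327,.083],-85.5)
E
```

```text
scene yellow 53 [0.5476 0.1414 0.1017] [0.5483 0.1416 0.1033] [0.534 0.13  0.096] [0.561 0.153 0.107]
scene paddle 8 [0.4395 0.1069 0.0782] [0.4377 0.1066 0.0785] [0.426 0.106 0.073] [0.453 0.108 0.084]
top yellow 69 [0.5457 0.1406 0.1019] [0.5472 0.1405 0.103 ] [0.532 0.128 0.098] [0.56  0.153 0.106]
 w [0.04 0.03 0.01] d [-0.03  7.9  -0.07] t 8.47 F [-0.1 -0.1 -0.3] p [0.4366 0.1325 0.162 ] open -0.0002
```

View pics/scene5.png

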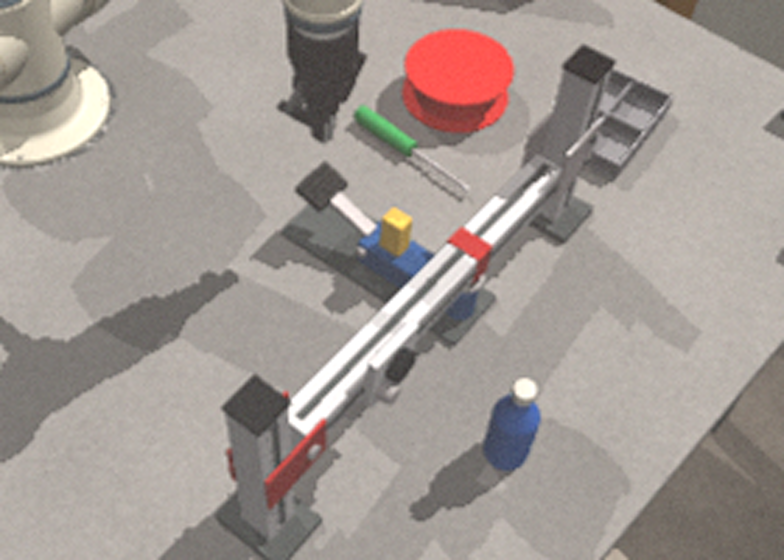

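View pics/top5.png

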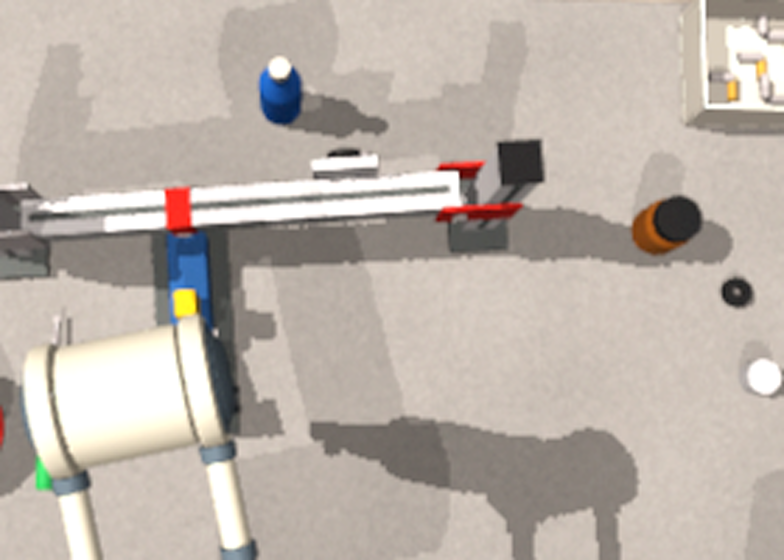

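The jack stands square under the red band, with the yellow grip at crop (185,300) in the top view. Its origin is about (0.546, 0.141), so the saddle is about (0.646, 0.149) against a lift point of (0.645, 0.149). The closed fingers are above the paddle, so I start the first stroke.

>>> apply_moves(
  targets=[
    [0,0,0,0,1.5,0,1],
    [0,0,0,0,3.5,0,1],
    [0,0,0,0,5.3,0,1],
    [0,0,0,0,6.5,0,1],
    [0,0,0,0,6.8,0,1],
  ],
)

```text
time: 8.88
ee_pos: [0.435, 0.1322, 0.0915]
eef_rot: [[0.079, -0.004, 0.997], [-0.997, -0.001, 0.079], [0.001, -1.0, -0.004]]
force: [0.0, 0.2, -0.5]
opening: -0.0001
```

>>> apply_moves(
  targets=[
    [0,0,0,0,0.4,0,1],
    [0,0,0,0,0.8,0,1],
    [0,0,0,0,1.2,-0.1,1],
    [0,0,0,0,1.6,-0.2,1],
    [0,0,0,0,2,-0.3,1],
  ],
)

```text
time: 9.3
ee_pos: [0.4335, 0.1324, 0.0749]
eef_rot: [[0.079, 0.001, 0.997], [-0.997, 0.0, 0.079], [-0.0, -1.0, 0.001]]
force: [-1.1, 0.8, 1.6]
opening: 0.0
```

Contact is made at 1.6 N. I continue down the arc.

>>> apply_moves(
  targets=[
    [0,0,0,0,0.5,-0.1,1],
    [0,0,0,0,1,-0.2,1],
    [0,0,0,0,1.5,-0.3,1],
    [0,0,0,0,2,-0.4,1],
    [0,0,0,0,2.5,-0.4,1],
  ],
)

```text
time: 9.72
ee_pos: [0.4293, 0.1321, 0.0502]
eef_rot: [[0.079, 0.001, 0.997], [-0.997, 0.0, 0.079], [-0.0, -1.0, 0.001]]
force: [-4.6, -0.9, 9.9]
opening: -0.0004
```

>>> apply_moves(
  targets=[
    [0,0,0,0,0.3,0,1],
    [0,0,0,0,0.6,0,1],
    [0,0,0,0,0.9,0,1],
    [0,0,0,0,1.2,0,1],
    [0,0,0,0,1.3,0,1],
  ],
)

```text
time: 10.13
ee_pos: [0.4295, 0.1321, 0.0373]
eef_rot: [[0.079, 0.001, 0.997], [-0.997, 0.0, 0.079], [-0.0, -1.0, 0.001]]
force: [-2.8, 0.2, 10.1]
opening: 0.0001
```

```bash
python3 - <<'E'
from h import *
for n in("scene",):
    im,d=camera(n); np.savez("%s6.npz"%n,im=im,d=d)
    cv2.imwrite("pics/%s6.png"%n,cv2.resize(np.clip(im[100:300,200:480,::-1]*1.6,0,255).astype(np.uint8),None,fx=2.8,fy=2.8,interpolation=cv2.INTER_CUBIC))
    P=cloud(n,d); H=cv2.cvtColor(im,cv2.COLOR_RGB2HSV)
    m=((H[...,0]<8)|(H[...,0]>172))&(H[...,1]>140)&(np.hypot(P[...,0]-.645,P[...,1]-.1485)<.04)&(P[...,2]>.13)
    q=P[m]; print(n,m.sum(),np.median(q,0))
plan([.428,.132,.036],-85.5)
E
```

```text
scene 82 [0.6477277  0.14843827 0.15272957]
 w [-0.08  0.05 -0.01] d [-0.01  0.12 -0.15] t 10.18 F [-2.9 -0.6  9.3] p [0.4295 0.132  0.0372] open 0.0002
```

View pics/scene6.png

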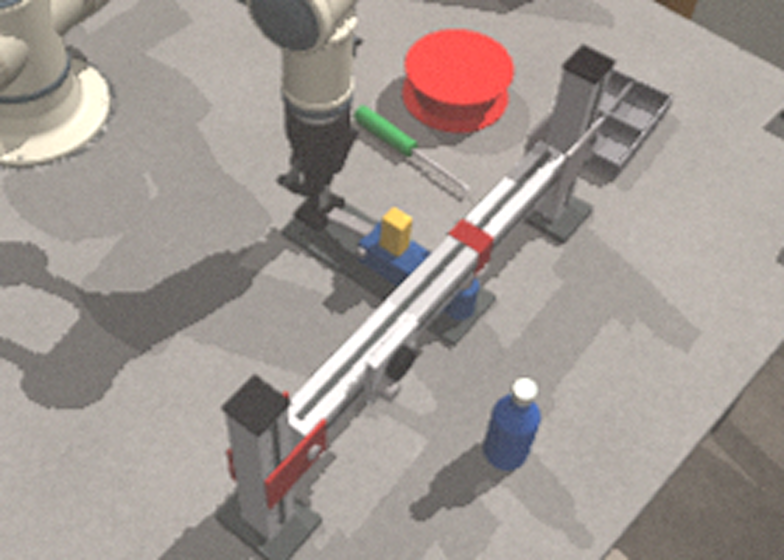

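The beam has risen to about 153 mm at the band, of the 152.5 mm expected. I press on to find the hard stop.

>>> apply_moves(
  targets=[
    [0,0,0,0,0.1,0,1],
    [0,0,0,0,0.1,0,1],
    [0,0,0,0,0.2,0,1],
    [0,0,0,0,0.2,0,1],
    [0,0,0,0,0.2,0,1],
  ],
)

```text
time: 10.6
ee_pos: [0.4297, 0.1321, 0.0357]
eef_rot: [[0.079, 0.002, 0.997], [-0.997, 0.0, 0.079], [-0.0, -1.0, 0.002]]
force: [-2.8, -1.1, 10.1]
opening: -0.0001
```

>>> apply_moves(
  targets=[
    [0,0,0,0,0.1,0,1],
    [0,0,0,0,0.1,0,1],
    [0,0,0,0,0.2,0,1],
    [0,0,0,0,0.2,0,1],
    [0,0,0,0,0.2,0,1],
  ],
)

```text
time: 11.02
ee_pos: [0.4299, 0.1321, 0.0343]
eef_rot: [[0.079, 0.002, 0.997], [-0.997, 0.0, 0.079], [-0.0, -1.0, 0.002]]
force: [-4.3, -0.7, 12.2]
opening: -0.0
```

>>> apply_moves(
  targets=[
    [0,0,0,0,0.1,0,1],
    [0,0,0,0,0.1,0,1],
    [0,0,0,0,0.1,0,1],
    [0,0,0,0,0.2,0,1],
    [0,0,0,0,0.2,0,1],
  ],
)

```text
time: 11.43
ee_pos: [0.43, 0.1322, 0.0337]
eef_rot: [[0.079, 0.003, 0.997], [-0.997, 0.001, 0.079], [-0.0, -1.0, 0.003]]
force: [-9.2, -3.0, 20.1]
opening: -0.0001
```

```bash
python3 - <<'E'
from h import *
for n in("scene","top"):
    im,d=camera(n); np.savez("%s7.npz"%n,im=im,d=d)
    cv2.imwrite("pics/%s7.png"%n,cv2.resize(np.clip(im[100:300,200:480,::-1]*1.6,0,255).astype(np.uint8),None,fx=2.8,fy=2.8,interpolation=cv2.INTER_CUBIC))
    P=cloud(n,d); H=cv2.cvtColor(im,cv2.COLOR_RGB2HSV)
    m=((H[...,0]<8)|(H[...,0]>172))&(H[...,1]>140)&(np.hypot(P[...,0]-.645,P[...,1]-.1485)<.04)&(P[...,2]>.13)
    q=P[m]; print(n,m.sum(),np.median(q,0))
    m=(H[...,0]>18)&(H[...,0]<35)&(H[...,1]>120)&(P[...,2]>.095)&(P[...,2]<.11)&(np.hypot(P[...,0]-.545,P[...,1]-.141)<.03)
    q=P[m]; print("y",((q.min(0)+q.max(0))/2).round(4))
plan([.428,.132,.036],-85.5)
E
```

```text
scene 82 [0.6469646  0.14772162 0.15454661]
y [0.5491 0.1423 0.1026]
top 139 [0.6413825  0.14683106 0.15382236]
y [0.5458 0.1405 0.1012]
 w [-0.17  0.05 -0.02] d [-0.   -0.23 -0.2 ] t 11.53 F [-8.8 -2.2 22.2] p [0.43   0.1321 0.0337] open -0.0002
```

View pics/top7.png

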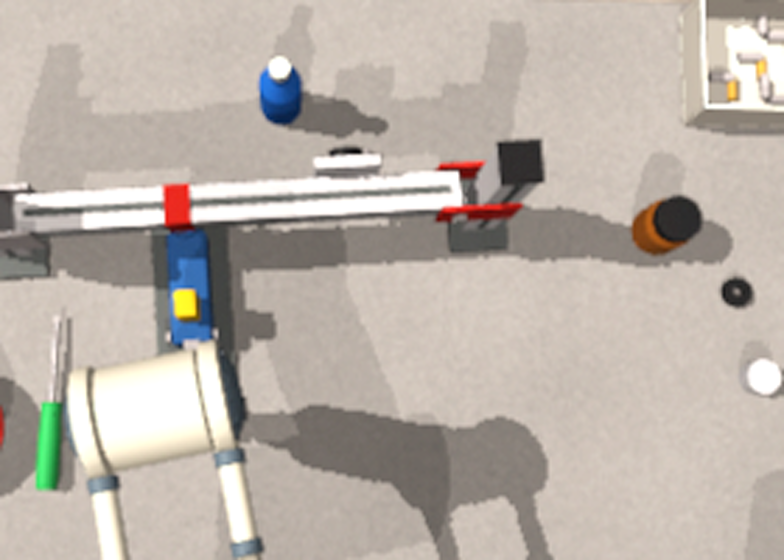

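The hard stop is reached: force jumped to 20 N with almost no travel, z = 0.034. The beam top is 154 mm, up from 137–138 mm measured the same way, so it rose 16.5 mm to level. The jack has not shifted. Next I let the handle come up.

>>> apply_moves(
  targets=[
    [0,0,0,0,-0.5,0,1],
    [0,0,0,0,-1,0,1],
    [0,0,0,0,-1.6,0.1,1],
    [0,0,0,0,-2.2,0.2,1],
    [0,0,0,0,-2.8,0.3,1],
  ],
)

```text
time: 11.95
ee_pos: [0.4316, 0.1323, 0.0591]
eef_rot: [[0.079, -0.001, 0.997], [-0.997, 0.0, 0.079], [-0.0, -1.0, -0.001]]
force: [-4.9, 0.5, 7.3]
opening: 0.0
```

>>> apply_moves(
  targets=[
    [0,0,0,0,-0.7,0.1,1],
    [0,0,0,0,-1.4,0.2,1],
    [0,0,0,0,-2.1,0.4,1],
    [0,0,0,0,-3,0.5,1],
    [0,0,0,0,-4,0.5,1],
  ],
)

```text
time: 12.37
ee_pos: [0.4369, 0.1325, 0.0983]
eef_rot: [[0.079, -0.001, 0.997], [-0.997, -0.0, 0.079], [0.0, -1.0, -0.001]]
force: [-0.0, 0.7, 0.6]
opening: 0.0001
```

>>> apply_moves(
  targets=[
    [0,0,0,0,-0.5,0,1],
    [0,0,0,0,-1,0,1],
    [0,0,0,0,-1,0,1],
    [0,0,0,0,-1,0,1],
    [0,0,0,0,-1,0,1],
  ],
)

```text
time: 12.78
ee_pos: [0.4369, 0.1325, 0.1078]
eef_rot: [[0.079, -0.001, 0.997], [-0.997, -0.0, 0.079], [0.0, -1.0, -0.001]]
force: [-0.7, 0.1, -0.1]
opening: 0.0004
```

```bash
python3 - <<'E'
from h import *
for n in("scene","top"):
    im,d=camera(n); np.savez("%s8.npz"%n,im=im,d=d)
    cv2.imwrite("pics/%s8.png"%n,cv2.resize(np.clip(im[100:300,200:480,::-1]*1.6,0,255).astype(np.uint8),None,fx=2.8,fy=2.8,interpolation=cv2.INTER_CUBIC))
    P=cloud(n,d); H=cv2.cvtColor(im,cv2.COLOR_RGB2HSV)
    m=((H[...,0]<8)|(H[...,0]>172))&(H[...,1]>140)&(np.hypot(P[...,0]-.645,P[...,1]-.1485)<.04)&(P[...,2]>.13)
    q=P[m]; print(n,m.sum(),np.median(q,0))
    m=(H[...,0]>18)&(H[...,0]<35)&(H[...,1]>120)&(P[...,2]>.095)&(P[...,2]<.11)&(np.hypot(P[...,0]-.545,P[...,1]-.141)<.03)
    q=P[m]; print("y",((q.min(0)+q.max(0))/2).round(4))
plan([.4363,.1324,.095],-85.5)
E
```

```text
scene 78 [0.64736102 0.14995608 0.13816725]
y [0.548  0.1418 0.1013]
top 124 [0.64476088 0.14810904 0.13784672]
y [0.5456 0.1403 0.1028]
 w [0.06 0.05 0.01] d [ 0.01  1.26 -0.05] t 12.88 F [ 0.5  0.9 -0.7] p [0.4368 0.1325 0.1076] open -0.0
```

View pics/scene8.png

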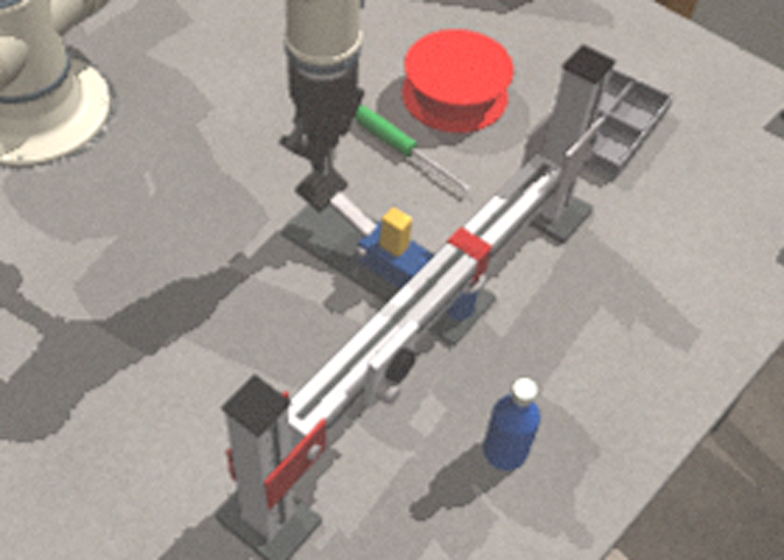

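The handle is fully up at crop (322,190), and the beam sags again at 138 mm. The jack has not moved. I start the second stroke.

>>> apply_moves(
  targets=[
    [0,0,0,0,0.5,0,1],
    [0,0,0,0,1,0,1],
    [0,0,0,0,1.6,0,1],
    [0,0,0,0,2.2,0,1],
    [0,0,0,0,2.7,-0.1,1],
  ],
)

```text
time: 13.3
ee_pos: [0.4358, 0.1324, 0.0802]
eef_rot: [[0.079, -0.001, 0.997], [-0.997, -0.0, 0.079], [0.0, -1.0, -0.001]]
force: [0.1, -0.2, 0.9]
opening: -0.0001
```

>>> apply_moves(
  targets=[
    [0,0,0,0,0.5,-0.1,1],
    [0,0,0,0,1,-0.3,1],
    [0,0,0,0,1.5,-0.4,1],
    [0,0,0,0,2,-0.5,1],
    [0,0,0,0,2.5,-0.6,1],
  ],
)

```text
time: 13.72
ee_pos: [0.4306, 0.1321, 0.0571]
eef_rot: [[0.079, 0.002, 0.997], [-0.997, 0.0, 0.079], [-0.0, -1.0, 0.002]]
force: [-0.0, -1.2, 8.9]
opening: 0.0001
```

>>> apply_moves(
  targets=[
    [0,0,0,0,0.5,-0.1,1],
    [0,0,0,0,0.9,-0.2,1],
    [0,0,0,0,1.3,-0.2,1],
    [0,0,0,0,1.7,-0.2,1],
    [0,0,0,0,1.9,-0.2,1],
  ],
)

```text
time: 14.13
ee_pos: [0.4299, 0.132, 0.0391]
eef_rot: [[0.079, 0.005, 0.997], [-0.997, 0.001, 0.079], [-0.0, -1.0, 0.005]]
force: [0.5, -0.5, 11.0]
opening: 0.0001
```

>>> apply_moves(
  targets=[
    [0,0,0,0,0.1,0,1],
    [0,0,0,0,0.2,0,1],
    [0,0,0,0,0.3,0,1],
    [0,0,0,0,0.4,0,1],
    [0,0,0,0,0.4,0,1],
  ],
)

```text
time: 14.55
ee_pos: [0.4302, 0.132, 0.0356]
eef_rot: [[0.079, 0.006, 0.997], [-0.997, 0.001, 0.079], [-0.0, -1.0, 0.006]]
force: [1.6, -1.4, 9.7]
opening: 0.0
```

>>> apply_moves(
  targets=[
    [0,0,0,0,0.1,0,1],
    [0,0,0,0,0.2,0,1],
    [0,0,0,0,0.3,0,1],
    [0,0,0,0,0.3,0,1],
    [0,0,0,0,0.3,0,1],
  ],
)

```text
time: 14.97
ee_pos: [0.4305, 0.1321, 0.034]
eef_rot: [[0.079, 0.007, 0.997], [-0.997, 0.001, 0.079], [-0.0, -1.0, 0.007]]
force: [-3.0, -1.5, 17.7]
opening: 0.0001
```

>>> apply_moves(
  targets=[
    [0,0,0,0,0.1,0,1],
    [0,0,0,0,0.1,0,1],
    [0,0,0,0,0.1,0,1],
    [0,0,0,0,0.1,0,1],
    [0,0,0,0,0.1,0,1],
  ],
)

```text
time: 15.38
ee_pos: [0.4305, 0.1321, 0.0338]
eef_rot: [[0.079, 0.007, 0.997], [-0.997, 0.001, 0.079], [-0.0, -1.0, 0.007]]
force: [-4.4, -2.2, 21.9]
opening: 0.0001
```

At the stop again: 22 N with no further travel. I hold one call and then do a last check.

>>> apply_moves(
  targets=[
    [0,0,0,0,0,0,1],
    [0,0,0,0,0,0,1],
    [0,0,0,0,0,0,1],
    [0,0,0,0,0,0,1],
    [0,0,0,0,0,0,1],
  ],
)

```text
time: 15.8
ee_pos: [0.4305, 0.1321, 0.0338]
eef_rot: [[0.079, 0.007, 0.997], [-0.997, 0.001, 0.079], [-0.0, -1.0, 0.007]]
force: [-4.6, -2.5, 21.5]
opening: -0.0002
```

```bash
python3 - <<'E'
from h import *
for n in("scene","top"):
    im,d=camera(n); np.savez("%s9.npz"%n,im=im,d=d)
    cv2.imwrite("pics/%s9.png"%n,cv2.resize(np.clip(im[100:300,200:480,::-1]*1.6,0,255).astype(np.uint8),None,fx=2.8,fy=2.8,interpolation=cv2.INTER_CUBIC))
    P=cloud(n,d); H=cv2.cvtColor(im,cv2.COLOR_RGB2HSV)
    m=((H[...,0]<8)|(H[...,0]>172))&(H[...,1]>140)&(np.hypot(P[...,0]-.645,P[...,1]-.1485)<.04)&(P[...,2]>.13)
    q=P[m]; print(n,m.sum(),np.median(q,0))
    m=(H[...,0]>18)&(H[...,0]<35)&(H[...,1]>120)&(P[...,2]>.095)&(P[...,2]<.11)&(np.hypot(P[...,0]-.545,P[...,1]-.141)<.03)
    q=P[m]; print("y",((q.min(0)+q.max(0))/2).round(4))
plan([.4363,.1324,.034],-85.5)
E
```

```text
scene 83 [0.64612645 0.14743356 0.15518687]
y [0.5491 0.1412 0.1026]
top 140 [0.64148171 0.14674256 0.15345471]
y [0.5457 0.1405 0.1022]
 w [-0.4   0.04 -0.02] d [ 0.01 -0.02  0.58] t 15.9 F [-4.6 -3.2 21.9] p [0.4305 0.1321 0.0338] open -0.0001
```

View pics/scene9.png

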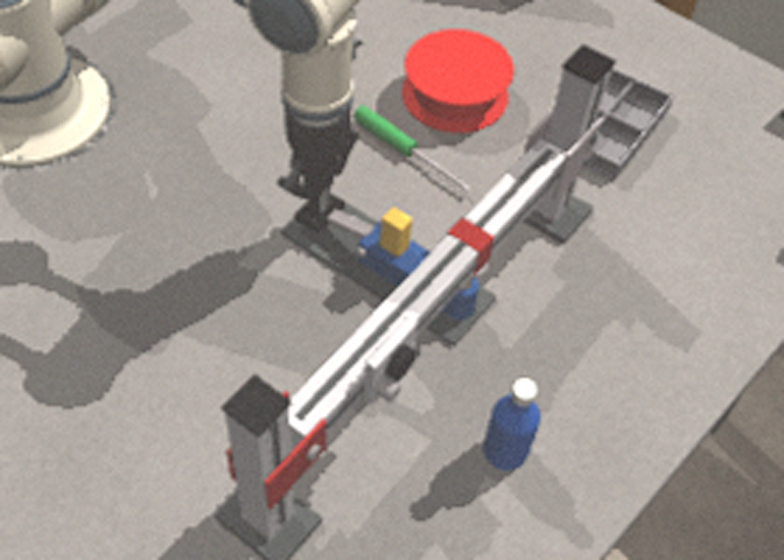

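The handle is down under the fingers at crop (320,210), and the beam is raised and level with the band at (470,237). The jack is in place and the other objects in this view are undisturbed.

```bash
python3 -c "
from h import *
print(finish_job())"
```

```text
the job is handed in; nothing more can be done
None
```

The job is handed in: the jack stands under the red lift point, and the arm is still holding its handle fully down after the second stroke. I carried the jack by its yellow grip and set it down square to the beam. Then came a full trial stroke, a full return of the handle, and the second stroke down.

What the last checks showed, at about 16 s on the robot's clock:
- **Handle:** the closed fingers are pressing the paddle against the hard stop with about 22 N and no further travel, at tip height 34 mm.
- **Beam:** its top at the red band measured 153–155 mm, against about 138 mm when sagging. Level should be about 152.5 mm, and my readings run 1–2 mm high. Only the jack touches the beam.
- **Jack position:** it did not shift during pumping. I worked out the saddle as within about 1–2 mm of the lift point, from the grip position. The red pad itself was hidden under the beam, so I could not see it directly.
- **Disagreement:** the two cameras differed by up to 3.5 mm on the grip's position, probably because the scene camera also sees the grip's side faces.
- **Other objects:** the last picture shows the items near the frame where they were. I did not re-measure every bystander.

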